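Wind the tube clamp to its loading stop and hold its spring jaw open

ROBOT

A 7-joint arm with a two-finger parallel gripper is mounted at the origin on the work surface. World frame = base frame: x ahead of the robot, y to its left, z up, the work surface at z = 0. Lengths are in m, angles in rad, forces in N, time in s.
With the tool pointing down it reaches from about 0.425 to 0.95 m from the base axis. Payload 4.7 kg.
Tool frame: the origin (TCP) lies between the finger pads; the fingertips stand bot.nose_length ahead of it and the grasp point (between the pads) lies 8 mm behind it (bot.nose_length is the distance from the TCP to the fingertips, in m); z points along the fingers, y is the line along which they close (so a half turn about z gives the same grasp; the last joint's range is limited). The gripper opens to 85 mm and grips with 20 to 120 N. Pads are 22 mm wide; open, the fingers measure 114 mm over their backs; the gripper's body (76 mm by 85 mm) begins 54 mm behind the grasp point. The pads swing forward as they close: fully open they stand 13 mm farther back than shut.
Start: joints at [1.145, 0.469, -0.049, 1.532, 0.024, 1.141, -0.082], TCP at [0.261, -0.623, 0.242] pointing down, gripper open.
Joint ranges: [-2.59, 2.59], [-0.33, 1.99], [-1.39, 1.29], [0.1, 2.45], [-1.04, 4.18], [0.21, 1.99], [-2.66, 2.66]. Speed limits (rad/s): [2.57, 2.57, 3.14, 3.14, 3.14, 3.14, 3.14].

INTERFACE

Orientations are given as a unit quaternion [x, y, z, w].
In Python, from bench import state, imaging, ticket, bot gives the robot as it stands.
- The arm moves only by the tool arm_command, never from a script. Its argument "increments" is a list of rows, each an object with "fingers": the finger opening in m, from 0 to 0.0854; "translation": the shift along the tool's x, y, z in m, a list of three; "twist": the turn, a rotation vector about the tool's x, y, z in rad, a list of three. A call has 1 to 12 rows; each row shifts and turns the commanded pose from where the row before left it, along the tool's axes as they then stand; what a row does not reach is not made up. A row lasts 1/12 s, in which the tool goes at most 41.7 mm and 7.16 degrees, less where a joint would pass 70% of its speed; a pose out of reach is approached as far as the arm can. A call is refused whole if a number of a shift passes 0.0417 or a number of a turn 0.125, either way. A call with a gripper value outside its range is refused whole. The fingers move at their own pace and stop on an object; "force" is the grip in N (left out, the last holds). Time passes only in rows, so rows that do not move let the fingers close. It gives the time, the measured TCP pose, the force, the opening and the grip force at its end, in the units of the state.
- state(): the state, without advancing time (a new reading comes with each control period).
- imaging.snapshot(name): name is "side" or "top"; returns a dict with "image" (384x512x3 uint8, red, green, blue), "K" (3x3 intrinsics, pixels), "k1" (the pictures are not rectified: a ray, as slopes to the right and down, at radius r is drawn at 1 + k1 r^2 times it, then the intrinsics apply), "view" (4x4, takes a point from world to camera coordinates). Camera axes: x right, y down, z forward; pixel columns grow to the right and rows downward; lengths in m; the calibration is good to about 2 mm. A picture is of the moment at which its call begins. There is no depth.
- ticket.close_job(): hands the job in; it is judged then, once.
The state is a dict: "time_s": time; "qpos": joint angles; "qvel": joint speeds; "joint_efforts": joint torques, N m; "ee_pos": TCP position; "ee_rot": TCP orientation; "force": force on the tool from outside, world axes, zero at the start; "torque": the same for the moment, N m; "grip_width": opening from 0.0 (shut) to 1.0 (fully open); "grasp_force": force on a finger pad.
Only numpy, scipy, OpenCV 4.12 (cv2) and the standard library are available. Lean on these libraries where they do the work, as an engineer would, in place of code of your own. Each camera call takes 0.05 s, during which the arm holds its last target. There are 200 camera calls.

TASK

On the grey slide clamp, take hold of the hand crank's upright handle and wind it anticlockwise (seen from above) until the carriage is fully home at its stop, away from the crank. Then swing the carriage's spring-loaded jaw lever, by its upright thumb post, all the way to its stop so that the jaw stands fully open, and finish while still holding it there: do not let go. Leave the glassware and other things on the bench where they are.

Things in the scene. Friction and masses are not known exactly. Their poses are not given: they have to be found in the camera images.
- stand: the slide clamp's fixed base: a grey plate 190 x 460 x 14 mm on the bench. Origin on the bench, 10 mm to +y of the plate's centre; its x axis points roughly away from the robot, its y axis is the direction in which the carriage is wound out, z up. The crank stands near the plate's -y end; two steel rails run along y. The base is turned up to 0.25 rad from the robot's axes
- crank_axis (a point): fixed point on the upright axis of the hand crank, at stand x = -30, y = -170, 118 mm above the bench, level with the handle's centre. The crank arm (flat steel bar, radius 50 mm) turns below it, its top 92 mm above the bench; the gear housing underneath is 64 mm high
- crank_handle: the crank's upright black round handle, 22 mm in diameter, 44 mm tall (96 to 140 mm above the bench), 50 mm from the crank axis. Origin at its centre (118 mm high). It spins freely on its pin, so it can be gripped from above and carried round in circles without turning the gripper. Starts anywhere over some 150 degrees of the circle. Turning takes about 5 N at the handle
- carriage (a joint): travel of the carriage along stand +y in m: 0 as far in as it goes, 0.085 at its loading stop. Starts between 0 and 0.016 and stays where it is wound. Geared to the crank: 6 mm per radian (37.7 mm per turn), anticlockwise from above drives it out, so 1.8 to 2.3 turns are needed. It cannot be pushed along by hand
- lever_hinge (a point): point on the upright pivot axis of the jaw lever, carried by the carriage (stand x = 30, y = the carriage's travel), 144 mm above the bench, level with the thumb post's centre. The pivot boss below it is 38 mm in diameter, its top 128 mm above the bench
- jaw_lever: the jaw lever: a flat steel bar that reaches from the pivot towards the robot, with an upright black thumb post at its end. Origin at the post's centre, 144 mm above the bench and 90 mm from the pivot axis; the post is 18 mm in diameter and stands from 119 to 167 mm above the bench, the bar below it is 111 to 119 mm high. Its x axis points to the pivot. The post is fixed to the bar and turns with it
- lever (a joint): angle of the jaw lever in rad: 0 with the jaw shut (a spring pulls it there; the lever then leans 0.3 rad from stand -x towards -y, the crank), 0.7 at its stop with the jaw fully open. It grows clockwise seen from above, i.e. the post moves towards stand +y. The spring takes about 3.6 N at the post to start and 6.7 N at the stop, and shuts the jaw when let go
- flask: bystander: conical glass flask, 84 mm in diameter, 122 mm tall, left or right of the base. Origin under its centre
- amber_bottle: bystander: brown bottle, 68 mm in diameter, 130 mm tall, left or right of the base. Origin under its centre
- dish: bystander: white dish, 80 mm in diameter, 16 mm tall, on the robot's side of the base. Origin under its centre
- stopper: bystander: dark rubber stopper, 28 mm in diameter, 25 mm tall, on the robot's side of the base. Origin under its centre
- boss_head: bystander: grey metal clamp block, 50 x 30 x 28 mm, with a thumbscrew standing 16 mm out of one end, on the robot's side of the base. Origin under its centre
- small_jar: bystander: small glass jar with white lid, 44 mm in diameter, 60 mm tall, right of the base. Origin under its centre

How it is judged:
By the outcome, as a careful person would: the job done as asked, in the order asked, and still so for the second after the job is handed in, while the arm keeps its last pose, push and grip.
It also fails if it takes over 67 s, if anything falls off the work surface, if the arm or the gripper's body presses on something with over 40 N, if the wrist force passes 120 N, or if a joint passes its speed limit or range.

## Working session

There is one attempt and no reset: what is moved stays moved. The work goes in short steps, Python scripts to look and compute and a tool call to move; the robot and the scene stay as the last step left them, time stands still between calls to the robot, and variables do not carry over. Pictures are saved under pics/ and viewed, at most 10 in all, crops included, and the job is handed in when it is done.

Besides the shell and the picture viewer there is one more tool, called by a JSON object that holds its "op" and its "data". arm_command: Moves the arm, as the interface text tells. Its arguments: {"type":"object","properties":{"increments":{"type":"array"},"force":{"type":"number"}},"required":["increments"]}

```bash
mkdir -p pics; ls; python3 - <<'E'
from bench import state, imaging, ticket, bot
import cv2,numpy as np
s=state();print({k:np.round(v,3).tolist() for k,v in s.items()},bot.nose_length)
for n in("side","top"):
    d=imaging.snapshot(n);cv2.imwrite(f"pics/{n}0.png",cv2.cvtColor(d["image"],cv2.COLOR_RGB2BGR))
    np.savez(f"{n}.npz",**{k:np.asarray(d[k]) for k in("image","K","k1","view")})
    print(n,d["K"],d["k1"],np.round(d["view"],3))
E
```

```text
pics
{'time_s': 0.0, 'qpos': [1.145, 0.469, -0.049, 1.534, 0.024, 1.141, -0.082], 'qvel': [-0.001, -0.0, -0.0, 0.0, 0.002, 0.0, 0.0], 'joint_efforts': [0.0, -51.031, -0.047, -23.772, 0.011, 0.007, -0.0], 'ee_pos': [0.261, -0.622, 0.241], 'ee_rot': [0.98, 0.197, -0.0, -0.001], 'force': [0.465, -0.245, -0.626], 'torque': [-0.012, 0.027, -0.021], 'grasp_force': 0.0, 'grip_width': 1.001} 0.011
side [[402.39840042   0.         258.80173569]
 [  0.         402.39840042 190.51189225]
 [  0.           0.           1.        ]] 0.019173963681177495 [[ 0.79  -0.613  0.021 -0.435]
 [-0.29  -0.404 -0.867  0.281]
 [ 0.54   0.679 -0.497  0.612]
 [ 0.     0.     0.     1.   ]]
top [[427.30241646   0.         258.77341944]
 [  0.         427.30241646 196.2914628 ]
 [  0.           0.           1.        ]] -0.0982562947330473 [[-0.014 -1.     0.004  0.044]
 [-0.98   0.013 -0.2    0.576]
 [ 0.2   -0.006 -0.98   0.937]
 [ 0.     0.     0.     1.   ]]
```

View pics/top0.png

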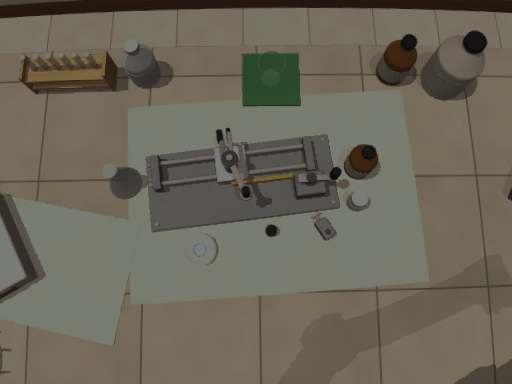

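View pics/side0.png

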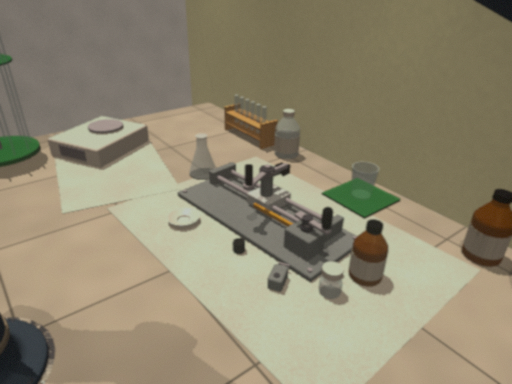

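The top view shows the handle near (335,173), the crank axis near (311,179), the pivot near (229,158), the post near (245,192), and the amber bottle beside the handle at (363,160). I'll enlarge it and compute positions.

```bash
cat > h.py <<'E'
import numpy as np,cv2
def load(n): return dict(np.load(f"{n}.npz"))
def snap(n):
    from bench import imaging
    d=imaging.snapshot(n);np.savez(f"{n}.npz",**{k:np.asarray(d[k]) for k in("image","K","k1","view")});return d
def dist(d): return np.array([float(d["k1"]),0,0,0])
def ray(d,uv):
    p=cv2.undistortPoints(np.array([[uv]],float),d["K"],dist(d))[0,0]
    R=d["view"][:3,:3];t=d["view"][:3,3]
    return -R.T@t, R.T@np.array([p[0],p[1],1])
def onz(d,uv,z):
    c,r=ray(d,uv);return c+r*(z-c[2])/r[2]
def proj(d,P):
    P=np.atleast_2d(P).astype(float);V=d["view"]
    return cv2.projectPoints(P,cv2.Rodrigues(V[:3,:3])[0],V[:3,3],d["K"],dist(d))[0][:,0]
def tri(d1,uv1,d2,uv2):
    c1,r1=ray(d1,uv1);c2,r2=ray(d2,uv2)
    s=np.linalg.lstsq(np.c_[r1,-r2],c2-c1,rcond=None)[0]
    a,b=c1+s[0]*r1,c2+s[1]*r2;return (a+b)/2,np.linalg.norm(a-b)
E
python3 - <<'E'
from h import *
t=load("top");s=load("side")
for uv in[(146,168),(331,137),(339,210),(152,228)]:print(onz(t,uv,.014))
def dark(d,box,th=45):
    x0,y0,x1,y1=box;g=d["image"][y0:y1,x0:x1].max(2)
    m=(g<th).astype(np.uint8);n,l,st,c=cv2.connectedComponentsWithStats(m)
    return[(np.round(c[i]+[x0,y0],1).tolist(),st[i].tolist()) for i in range(1,n) if st[i,4]>12]
print(dark(t,(320,155,350,190)),dark(t,(232,180,260,205)))
print(dark(s,(315,200,340,235)),dark(s,(238,155,260,190)))
im=t["image"][120:260,130:390];a=cv2.resize(im,None,fx=3,fy=3,interpolation=cv2.INTER_CUBIC)
cv2.imwrite("pics/topc.png",a[:,:,::-1])
im=s["image"][130:310,160:400];a=cv2.resize(im,None,fx=3,fy=3,interpolation=cv2.INTER_CUBIC)
cv2.imwrite("pics/sidec.png",a[:,:,::-1])
E
```

```text
[0.66041668 0.31473747 0.014     ]
[ 0.73520529 -0.14840321  0.014     ]
[ 0.54861404 -0.15876645  0.014     ]
[0.51035641 0.29418249 0.014     ]
[([334.8, 173.0], [10, 12, 11, 13, 106])] [([245.6, 191.5], [10, 6, 8, 12, 76])]
[([326.6, 218.6], [7, 9, 10, 20, 144])] [([248.4, 175.0], [8, 11, 5, 19, 78])]
```

View pics/topc.png

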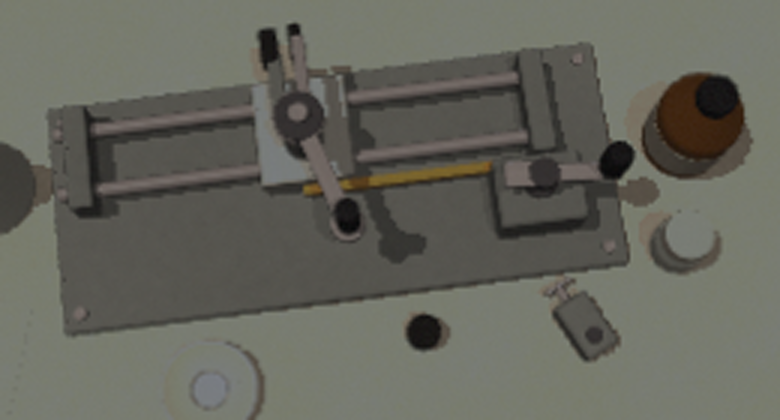

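View pics/sidec.png

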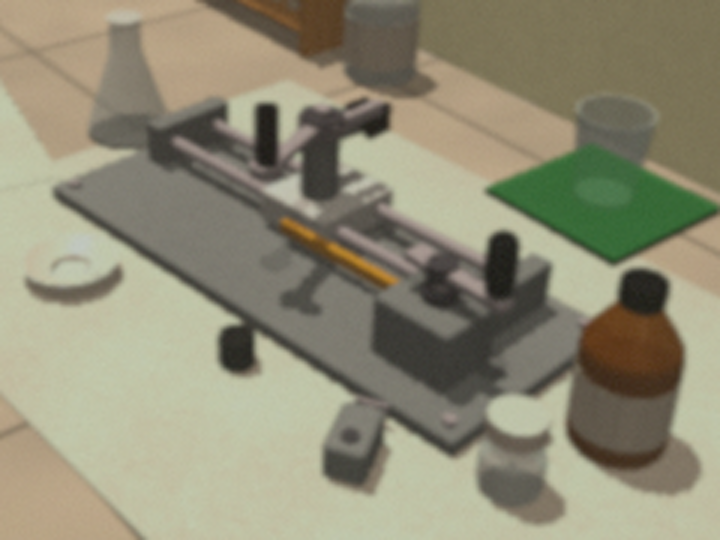

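The top crop shows the plate corners at about (49,108), (592,43), (629,263) and (66,334), the handle at (617,160), the crank hub at (544,173), the post at (347,217) and the pivot at (298,112). The bottle base is around (680,135). The side crop shows the handle at (502,265), the post at (266,135), and the bottle right of the handle.

```bash
python3 - <<'E'
from h import *
t=load("top");s=load("side")
C=np.array([onz(t,(u/3+130-.3,v/3+120-.3),.014)[:2] for u,v in[(49,108),(592,43),(629,263),(66,334)]])
L=np.array([[95,220],[95,-240],[-95,-240],[-95,220]])/1000.
mc,ml=C.mean(0),L.mean(0)
H=(L-ml).T@(C-mc);U,_,Vt=np.linalg.svd(H);R=(U@Vt).T
o=mc-R@ml;print("yaw",np.arctan2(R[1,0],R[0,0]),"o",o,"res",(C-(L@R.T+o)).round(4).tolist())
hd,e=tri(t,(334.8,173),s,(326.6,218.6));print("handle",hd,e)
po,e2=tri(t,(245.6,191.5),s,(248.4,175));print("post",po,e2)
ax=R@[-.03,-.17]+o;print("axis",ax,"hub pix",onz(t,(311,177.4),.098))
pv=onz(t,(298/3+129.7,112/3+119.7),.15)
print("pivot",pv, "stand",R.T@(pv[:2]-o),"handle st",R.T@(hd[:2]-o),"post st",R.T@(po[:2]-o))
print("handle r",np.linalg.norm(hd[:2]-ax))
for n,uv,z in[("bottle cap",(717/3+130,96/3+120),.13),("jar",(690/3+130,235/3+120),.06),("flask",(110,172),.122),("boss",(586/3+130,325/3+120),.028),("stopper",(424/3+130,332/3+120),.02)]:
    p=onz(t,uv,z);print(n,p,R.T@(p[:2]-o))
# verify projections
P=lambda x,y,z:np.r_[R@[x,y]+o,z]
for q in[(-.03,-.17,.1),(.03,0,.15)]:print(q,proj(t,P(*q)),proj(s,P(*q)))
E
```

```text
yaw 0.1126988338017097 o [0.62226497 0.08793249] res [[0.0004, -0.0012], [-0.0005, 0.0011], [0.0002, 0.0012], [-0.0001, -0.0012]]
handle [ 0.61439223 -0.13312485  0.11625206] 0.0012322545500999386
post [0.56881309 0.06481331 0.14280324] 0.0017352144082095485
axis [ 0.61157356 -0.08436287] hub pix [ 0.60997592 -0.08240934  0.098     ]
pivot [0.6443695  0.09930796 0.15      ] stand [0.02324359 0.00881742] handle st [-0.032683   -0.21876963] post st [-0.05571279 -0.0169613 ]
handle r 0.04884337318200219
bottle cap [ 0.65876753 -0.21009792  0.13      ] [ 0.00275437 -0.30024486]
jar [ 0.56779159 -0.20060313  0.06      ] [-0.08657665 -0.28057911]
flask [0.62251486 0.36689726 0.122     ] [0.03162079 0.27716697]
boss [ 0.50261246 -0.12117295  0.028     ] [-0.14240954 -0.19432275]
stopper [0.499893   0.00686136 0.02      ] [-0.13071297 -0.06679483]
(-0.03, -0.17, 0.1) [[311.94422    176.48696896]] [[308.00791026 214.86870587]]
(0.03, 0, 0.15) [[232.74848384 153.55500496]] [[270.43914382 158.50531649]]
```

{"op": "arm_command", "data": {"increments": [{"fingers":0.06,"translation":[0,0,0],"twist":[0,0,-0.0978]},{"fingers":0.06,"translation":[0,0,0],"twist":[0,0,-0.0978]},{"fingers":0.06,"translation":[0,0,0],"twist":[0,0,-0.0978]},{"fingers":0.06,"translation":[0,0,0],"twist":[0,0,-0.0978]},{"fingers":0.06,"translation":[0,0,0],"twist":[0,0,-0.0978]},{"fingers":0.06,"translation":[0,0,0],"twist":[0,0,-0.0978]},{"fingers":0.06,"translation":[0,0,0],"twist":[0,0,-0.0978]},{"fingers":0.06,"translation":[0,0,0],"twist":[0,0,-0.0978]},{"fingers":0.06,"translation":[0,0,0],"twist":[0,0,-0.0978]},{"fingers":0.06,"translation":[0,0,0],"twist":[0,0,-0.0978]},{"fingers":0.06,"translation":[0,0,0],"twist":[0,0,-0.0978]},{"fingers":0.06,"translation":[0,0,0],"twist":[0,0,-0.0978]}], "force": 50}}

```text
time_s: 1.1
ee_pos: [0.2607, -0.6223, 0.2417]
ee_rot: [0.706, 0.709, 0.0, -0.001]
force: [-0.2, 0.6, -0.2]
grip_width: 0.7
grasp_force: 0.0
```

{"op": "arm_command", "data": {"increments": [{"fingers":0.06,"translation":[0.027,0.0195,0],"twist":[0,0,0]},{"fingers":0.06,"translation":[0.027,0.0195,0],"twist":[0,0,0]},{"fingers":0.06,"translation":[0.027,0.0195,0],"twist":[0,0,0]},{"fingers":0.06,"translation":[0.027,0.0195,0],"twist":[0,0,0]},{"fingers":0.06,"translation":[0.027,0.0195,0],"twist":[0,0,0]},{"fingers":0.06,"translation":[0.027,0.0195,0],"twist":[0,0,0]},{"fingers":0.06,"translation":[0.027,0.0195,0],"twist":[0,0,0]},{"fingers":0.06,"translation":[0.027,0.0195,0],"twist":[0,0,0]},{"fingers":0.06,"translation":[0.027,0.0195,0],"twist":[0,0,0]},{"fingers":0.06,"translation":[0.027,0.0195,0],"twist":[0,0,0]},{"fingers":0.06,"translation":[0.027,0.0195,0],"twist":[0,0,0]},{"fingers":0.06,"translation":[0.027,0.0195,0],"twist":[0,0,0]}]}}

```text
time_s: 2.1
ee_pos: [0.4954, -0.2972, 0.242]
ee_rot: [0.707, 0.707, -0.0, -0.0]
force: [1.1, -0.5, -0.2]
grip_width: 0.7
grasp_force: 0.0
```

{"op": "arm_command", "data": {"increments": [{"fingers":0.06,"translation":[0.0274,0.0198,0],"twist":[0,0,0]},{"fingers":0.06,"translation":[0.0274,0.0198,0],"twist":[0,0,0]},{"fingers":0.06,"translation":[0.0274,0.0198,0],"twist":[0,0,0]},{"fingers":0.06,"translation":[0.0274,0.0198,0],"twist":[0,0,0]},{"fingers":0.06,"translation":[0.0274,0.0198,0],"twist":[0,0,0]},{"fingers":0.06,"translation":[0.0274,0.0198,0.01],"twist":[0,0,0]},{"fingers":0.06,"translation":[0,0,0.02],"twist":[0,0,0]},{"fingers":0.06,"translation":[0,0,0.02],"twist":[0,0,0]},{"fingers":0.06,"translation":[0,0,0.015],"twist":[0,0,0]},{"fingers":0.06,"translation":[0,0,0],"twist":[0,0,0]},{"fingers":0.06,"translation":[0,0,0],"twist":[0,0,0]}]}}

```text
time_s: 3.02
ee_pos: [0.6133, -0.1343, 0.1764]
ee_rot: [0.707, 0.707, -0.001, -0.001]
force: [0.3, 0.5, 0.2]
grip_width: 0.701
grasp_force: 0.0
```

```bash
python3 - <<'E'
from h import *
from bench import state
print(np.round(state()["qpos"],2))
s=snap("side");im=s["image"][140:300,220:420];cv2.imwrite("pics/s1.png",cv2.resize(im,None,fx=3,fy=3)[:,:,::-1])
E
```

```text
[ 0.49  0.5  -0.47  1.7   0.26  1.01 -0.07]
```

View pics/s1.png

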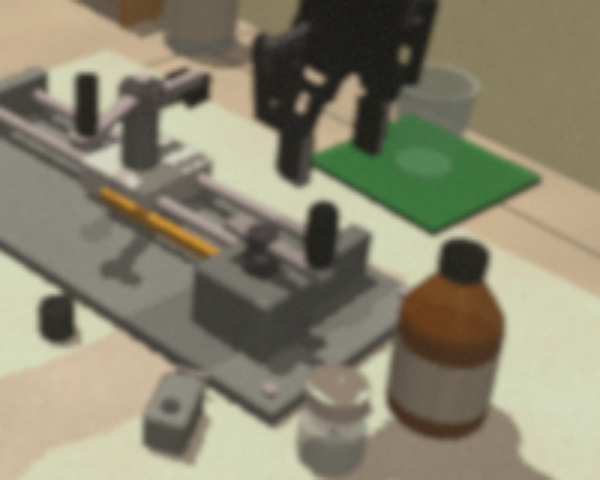

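The fingertips straddle the handle: tips at (295,180) and (370,150), handle top at (322,208). The bottle is clear. Next I lower the gripper and close it.

{"op": "arm_command", "data": {"increments": [{"fingers":0.06,"translation":[0,0.001,0.013],"twist":[0,0,0]},{"fingers":0.06,"translation":[0,0,0.013],"twist":[0,0,0]},{"fingers":0.06,"translation":[0,0,0.013],"twist":[0,0,0]},{"fingers":0.06,"translation":[0,0,0.013],"twist":[0,0,0]},{"fingers":0.06,"translation":[0,0,0.01],"twist":[0,0,0]},{"fingers":0.06,"translation":[0,0,0],"twist":[0,0,0]},{"fingers":0.015,"translation":[0,0,0],"twist":[0,0,0]},{"fingers":0.015,"translation":[0,0,0],"twist":[0,0,0]},{"fingers":0.015,"translation":[0,0,0],"twist":[0,0,0]},{"fingers":0.015,"translation":[0,0,0],"twist":[0,0,0]},{"fingers":0.015,"translation":[0,0,0],"twist":[0,0,0]},{"fingers":0.015,"translation":[0,0,0],"twist":[0,0,0]}]}}

```text
time_s: 4.07
ee_pos: [0.6147, -0.1343, 0.1162]
ee_rot: [0.707, 0.707, -0.0, 0.0]
force: [-3.1, -0.1, 5.7]
grip_width: 0.241
grasp_force: 49.0
```

```bash
cat > circ.py <<'E'
import sys,numpy as np
from bench import state
# next n rows of 15 deg about axis, from measured angle (tool dx=world dy, tool dy=world dx)
ax=np.array([float(sys.argv[1]),float(sys.argv[2])]);n=int(sys.argv[3])
s=state();p=np.array(s["ee_pos"][:2])-ax;a=np.arctan2(p[1],p[0])
print("r",np.hypot(*p),"ang",a,"F",np.round(s["force"],1))
th=a+np.radians(15)*np.arange(n+1);Q=.05*np.c_[np.cos(th),np.sin(th)]
print([[round(float(d[1]),4),round(float(d[0]),4)] for d in np.diff(Q,axis=0)])
E
python3 circ.py .6113 -.0838 24
```

```text
r 0.050658939226276824 ang -1.5028509065363012 F [-3.1 -0.1  5.7]
[[0.0026, 0.0128], [0.0058, 0.0117], [0.0086, 0.0098], [0.0109, 0.0072], [0.0124, 0.0042], [0.013, 0.0008], [0.0128, -0.0026], [0.0117, -0.0058], [0.0098, -0.0086], [0.0072, -0.0109], [0.0042, -0.0124], [0.0008, -0.013], [-0.0026, -0.0128], [-0.0058, -0.0117], [-0.0086, -0.0098], [-0.0109, -0.0072], [-0.0124, -0.0042], [-0.013, -0.0008], [-0.0128, 0.0026], [-0.0117, 0.0058], [-0.0098, 0.0086], [-0.0072, 0.0109], [-0.0042, 0.0124], [-0.0008, 0.013]]
```

First six rows as a test.

{"op": "arm_command", "data": {"increments": [{"fingers":0.015,"translation":[0.0026,0.0128,0],"twist":[0,0,0]},{"fingers":0.015,"translation":[0.0058,0.0117,0],"twist":[0,0,0]},{"fingers":0.015,"translation":[0.0086,0.0098,0],"twist":[0,0,0]},{"fingers":0.015,"translation":[0.0109,0.0072,0],"twist":[0,0,0]},{"fingers":0.015,"translation":[0.0124,0.0042,0],"twist":[0,0,0]},{"fingers":0.015,"translation":[0.013,0.0008,0],"twist":[0,0,0]}]}}

```text
time_s: 4.57
ee_pos: [0.6615, -0.0842, 0.1162]
ee_rot: [0.708, 0.706, -0.002, 0.002]
force: [-3.6, -6.2, 5.7]
grip_width: 0.242
grasp_force: 49.1
```

{"op": "arm_command", "data": {"increments": [{"fingers":0.015,"translation":[0.0128,-0.0026,0],"twist":[0,0,0]},{"fingers":0.015,"translation":[0.0117,-0.0058,0],"twist":[0,0,0]},{"fingers":0.015,"translation":[0.0098,-0.0086,0],"twist":[0,0,0]},{"fingers":0.015,"translation":[0.0072,-0.0109,0],"twist":[0,0,0]},{"fingers":0.015,"translation":[0.0042,-0.0124,0],"twist":[0,0,0]},{"fingers":0.015,"translation":[0.0008,-0.013,0],"twist":[0,0,0]},{"fingers":0.015,"translation":[-0.0026,-0.0128,0],"twist":[0,0,0]},{"fingers":0.015,"translation":[-0.0058,-0.0117,0],"twist":[0,0,0]},{"fingers":0.015,"translation":[-0.0086,-0.0098,0],"twist":[0,0,0]},{"fingers":0.015,"translation":[-0.0109,-0.0072,0],"twist":[0,0,0]},{"fingers":0.015,"translation":[-0.0124,-0.0042,0],"twist":[0,0,0]},{"fingers":0.015,"translation":[-0.013,-0.0008,0],"twist":[0,0,0]}]}}

```text
time_s: 5.57
ee_pos: [0.5613, -0.0842, 0.1162]
ee_rot: [0.706, 0.708, 0.002, -0.001]
force: [-2.7, 6.2, 4.8]
grip_width: 0.239
grasp_force: 49.8
```

```bash
python3 circ.py .6113 -.0838 1
```

```text
r 0.04998595654355278 ang -3.13450682048362 F [-2.7  6.2  4.8]
[[-0.0129, 0.0018]]
```

Tracking is well centred, so I carry on: the next 18 rows close the first turn and start the second.

{"op": "arm_command", "data": {"increments": [{"fingers":0.015,"translation":[-0.0128,0.0026,0],"twist":[0,0,0]},{"fingers":0.015,"translation":[-0.0117,0.0058,0],"twist":[0,0,0]},{"fingers":0.015,"translation":[-0.0098,0.0086,0],"twist":[0,0,0]},{"fingers":0.015,"translation":[-0.0072,0.0109,0],"twist":[0,0,0]},{"fingers":0.015,"translation":[-0.0042,0.0124,0],"twist":[0,0,0]},{"fingers":0.015,"translation":[-0.0008,0.013,0],"twist":[0,0,0]},{"fingers":0.015,"translation":[0.0026,0.0128,0],"twist":[0,0,0]},{"fingers":0.015,"translation":[0.0058,0.0117,0],"twist":[0,0,0]},{"fingers":0.015,"translation":[0.0086,0.0098,0],"twist":[0,0,0]},{"fingers":0.015,"translation":[0.0109,0.0072,0],"twist":[0,0,0]},{"fingers":0.015,"translation":[0.0124,0.0042,0],"twist":[0,0,0]},{"fingers":0.015,"translation":[0.013,0.0008,0],"twist":[0,0,0]}]}}

```text
time_s: 6.57
ee_pos: [0.6615, -0.0842, 0.1162]
ee_rot: [0.708, 0.706, -0.002, 0.002]
force: [-4.4, -6.4, 5.5]
grip_width: 0.241
grasp_force: 49.9
```

{"op": "arm_command", "data": {"increments": [{"fingers":0.015,"translation":[0.0128,-0.0026,0],"twist":[0,0,0]},{"fingers":0.015,"translation":[0.0117,-0.0058,0],"twist":[0,0,0]},{"fingers":0.015,"translation":[0.0098,-0.0086,0],"twist":[0,0,0]},{"fingers":0.015,"translation":[0.0072,-0.0109,0],"twist":[0,0,0]},{"fingers":0.015,"translation":[0.0042,-0.0124,0],"twist":[0,0,0]},{"fingers":0.015,"translation":[0.0008,-0.013,0],"twist":[0,0,0]},{"fingers":0.015,"translation":[-0.0026,-0.0128,0],"twist":[0,0,0]},{"fingers":0.015,"translation":[-0.0058,-0.0117,0],"twist":[0,0,0]},{"fingers":0.015,"translation":[-0.0086,-0.0098,0],"twist":[0,0,0]},{"fingers":0.015,"translation":[-0.0109,-0.0072,0],"twist":[0,0,0]},{"fingers":0.015,"translation":[-0.0124,-0.0042,0],"twist":[0,0,0]},{"fingers":0.015,"translation":[-0.013,-0.0008,0],"twist":[0,0,0]}]}}

```text
time_s: 7.57
ee_pos: [0.5613, -0.0842, 0.1162]
ee_rot: [0.706, 0.708, 0.002, -0.001]
force: [-3.3, 6.5, 6.0]
grip_width: 0.242
grasp_force: 50.0
```

{"op": "arm_command", "data": {"increments": [{"fingers":0.015,"translation":[-0.0128,0.0026,0],"twist":[0,0,0]},{"fingers":0.015,"translation":[-0.0117,0.0058,0],"twist":[0,0,0]},{"fingers":0.015,"translation":[-0.0098,0.0086,0],"twist":[0,0,0]},{"fingers":0.015,"translation":[-0.0072,0.0109,0],"twist":[0,0,0]},{"fingers":0.015,"translation":[0,0,0],"twist":[0,0,0]}]}}

```text
time_s: 7.98
ee_pos: [0.5913, -0.1302, 0.1162]
ee_rot: [0.708, 0.706, 0.001, 0.001]
force: [0.5, -0.9, 4.8]
grip_width: 0.243
grasp_force: 49.9
```

```bash
sed -i 's/radians(15)/radians(7.5)/' circ.py; python3 circ.py .6113 -.0838 16
python3 - <<'E'
from h import *
t=snap("top");im=t["image"][110:250,130:390];cv2.imwrite("pics/t2.png",cv2.resize(im,None,fx=3,fy=3,interpolation=cv2.INTER_CUBIC)[:,:,::-1])
E
```

```text
r 0.05055961987677124 ang -1.9783510920251572 F [ 0.5 -0.9  4.8]
[[-0.0022, 0.0062], [-0.0014, 0.0064], [-0.0005, 0.0065], [0.0003, 0.0065], [0.0012, 0.0064], [0.002, 0.0062], [0.0028, 0.0059], [0.0036, 0.0055], [0.0042, 0.005], [0.0049, 0.0044], [0.0054, 0.0037], [0.0058, 0.003], [0.0062, 0.0022], [0.0064, 0.0014], [0.0065, 0.0005], [0.0065, -0.0003]]
```

View pics/t2.png

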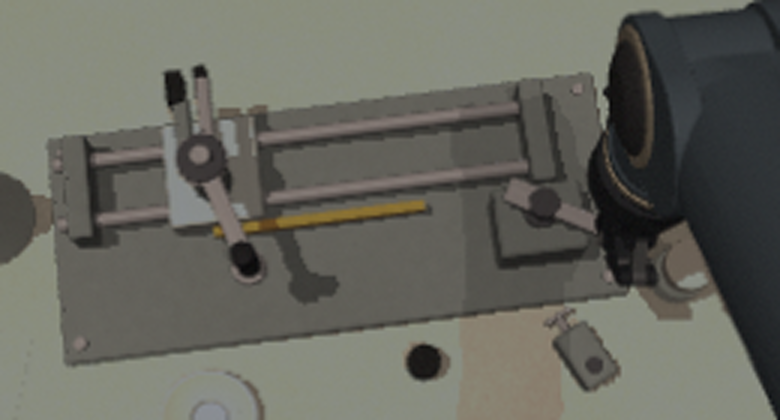

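The carriage has moved from crop x=298 to x=201, near the left end. The handle is held at the lower right of the crank. Now I wind in finer steps until the force shows the stop.

{"op": "arm_command", "data": {"increments": [{"fingers":0.015,"translation":[-0.0022,0.0062,0],"twist":[0,0,0]},{"fingers":0.015,"translation":[-0.0014,0.0064,0],"twist":[0,0,0]},{"fingers":0.015,"translation":[-0.0005,0.0065,0],"twist":[0,0,0]},{"fingers":0.015,"translation":[0.0003,0.0065,0],"twist":[0,0,0]}]}}

```text
time_s: 8.37
ee_pos: [0.6144, -0.1344, 0.1162]
ee_rot: [0.708, 0.707, -0.001, -0.0]
force: [-6.5, -2.0, 6.4]
grip_width: 0.244
grasp_force: 50.4
```

{"op": "arm_command", "data": {"increments": [{"fingers":0.015,"translation":[0.0012,0.0064,0],"twist":[0,0,0]}]}}

```text
time_s: 8.45
ee_pos: [0.6196, -0.1338, 0.116]
ee_rot: [0.708, 0.707, -0.003, -0.001]
force: [-21.8, -6.3, 15.7]
grip_width: 0.238
grasp_force: 51.8
```

{"op": "arm_command", "data": {"increments": [{"fingers":0.015,"translation":[0.002,0.0062,0],"twist":[0,0,0]}]}}

```text
time_s: 8.53
ee_pos: [0.6201, -0.1339, 0.1156]
ee_rot: [0.708, 0.706, -0.009, -0.005]
force: [-32.4, -7.9, 28.6]
grip_width: 0.238
grasp_force: 53.6
```

The stop is reached: force rose from 6 N to over 30 N. I relax the push slightly, open and lift.

{"op": "arm_command", "data": {"increments": [{"fingers":0.015,"translation":[0,-0.005,0],"twist":[0,0,0]},{"fingers":0.015,"translation":[0,0,0],"twist":[0,0,0]},{"fingers":0.06,"translation":[0,0,0],"twist":[0,0,0]},{"fingers":0.06,"translation":[0,0,0],"twist":[0,0,0]},{"fingers":0.06,"translation":[0,0,0],"twist":[0,0,0]},{"fingers":0.06,"translation":[0,0,0],"twist":[0,0,0]},{"fingers":0.06,"translation":[0,0,-0.02],"twist":[0,0,0]},{"fingers":0.06,"translation":[0,0,-0.025],"twist":[0,0,0]},{"fingers":0.06,"translation":[0,0,-0.03],"twist":[0,0,0]},{"fingers":0.06,"translation":[0,0,-0.03],"twist":[0,0,0]},{"fingers":0.06,"translation":[0,0,0],"twist":[0,0,0]},{"fingers":0.06,"translation":[0,0,0],"twist":[0,0,0]}]}}

```text
time_s: 9.53
ee_pos: [0.6242, -0.1294, 0.2224]
ee_rot: [0.707, 0.707, 0.001, 0.002]
force: [-0.1, 0.6, 0.4]
grip_width: 0.704
grasp_force: 0.0
```

```bash
python3 - <<'E'
from h import *
from bench import state
print(np.round(state()["ee_pos"],4),np.round(state()["qpos"],2))
t=snap("top");s=snap("side")
yaw=.1127;R=np.array([[np.cos(yaw),-np.sin(yaw)],[np.sin(yaw),np.cos(yaw)]]);o=np.array([.6223,.0879])
P=lambda c,a:np.r_[R@[.03-.09*np.cos(.3-a),c-.09*np.sin(.3-a)]+o,.144]
e=P(.085,0);c=[]
for d in(t,s):
    u=proj(d,e)[0];x0,y0=(u-14).astype(int)
    m=(d["image"][y0:y0+28,x0:x0+28].max(2)<45).astype(np.uint8)
    n,l,st,ce=cv2.connectedComponentsWithStats(m);i=1+np.argmax(st[1:,4]);c.append(ce[i]+[x0,y0]);print(u,c[-1],st[i])
p,r=tri(t,c[0],s,c[1]);print("expected",e,"post",p,r,"stand",R.T@(p[:2]-o),"open post",P(.085,.7))
E
```

```text
[ 0.6242 -0.1294  0.2224] [ 0.48  0.47 -0.48  1.63  0.23  1.09 -0.06]
[210.22248273 196.18257041] [210.04109589 196.21917808] [10  9  9 11 73]
[226.64411613 163.32782856] [226.23333333 164.51666667] [12  7  5 17 60]
expected [0.56010674 0.13963704 0.144     ] post [0.56024079 0.14067038 0.14056534] 0.0011248051076657025 stand [-0.05573087  0.05941489] open post [0.55623933 0.20123737 0.144     ]
```

{"op": "arm_command", "data": {"increments": [{"fingers":0.06,"translation":[0,0,0],"twist":[0,0,0.1158]},{"fingers":0.06,"translation":[0,0,0],"twist":[0,0,0.1158]},{"fingers":0.06,"translation":[0,0,0],"twist":[0,0,0.1158]},{"fingers":0.06,"translation":[0,0,0],"twist":[0,0,0.1158]},{"fingers":0.06,"translation":[0,0,0],"twist":[0,0,0.1158]},{"fingers":0.06,"translation":[0,0,0],"twist":[0,0,0.1158]},{"fingers":0.06,"translation":[0,0,0],"twist":[0,0,0.1158]},{"fingers":0.06,"translation":[0,0,0],"twist":[0,0,0.1158]},{"fingers":0.06,"translation":[0,0,0],"twist":[0,0,0.1158]},{"fingers":0.06,"translation":[0,0,0],"twist":[0,0,0.1158]}]}}

```text
time_s: 10.47
ee_pos: [0.6219, -0.1297, 0.2182]
ee_rot: [0.979, 0.202, -0.002, -0.001]
force: [-0.4, -0.0, -0.2]
grip_width: 0.703
grasp_force: 0.0
```

{"op": "arm_command", "data": {"increments": [{"fingers":0.06,"translation":[0.0049,-0.0273,0],"twist":[0,0,0]},{"fingers":0.06,"translation":[0.0049,-0.0273,0],"twist":[0,0,0]},{"fingers":0.06,"translation":[0.0049,-0.0273,0],"twist":[0,0,0]},{"fingers":0.06,"translation":[0.0049,-0.0273,0],"twist":[0,0,0]},{"fingers":0.06,"translation":[0.0049,-0.0273,0],"twist":[0,0,0]},{"fingers":0.06,"translation":[0.0049,-0.0273,0],"twist":[0,0,0]},{"fingers":0.06,"translation":[0.0049,-0.0273,0],"twist":[0,0,0]},{"fingers":0.06,"translation":[0.0049,-0.0273,0],"twist":[0,0,0]},{"fingers":0.06,"translation":[0.0049,-0.0273,0],"twist":[0,0,0]},{"fingers":0.06,"translation":[0.0049,-0.0273,0],"twist":[0,0,0]},{"fingers":0.06,"translation":[0,0,0],"twist":[0,0,0]},{"fingers":0.06,"translation":[0,0,0],"twist":[0,0,0]}]}}

```text
time_s: 11.47
ee_pos: [0.5569, 0.1418, 0.2188]
ee_rot: [0.978, 0.207, -0.001, -0.0]
force: [0.5, -0.8, -0.0]
grip_width: 0.703
grasp_force: 0.0
```

{"op": "arm_command", "data": {"increments": [{"fingers":0.06,"translation":[0.0023,0.0028,0.015],"twist":[0,0,0]},{"fingers":0.06,"translation":[0,0,0.016],"twist":[0,0,0]},{"fingers":0.06,"translation":[0,0,0.016],"twist":[0,0,0]},{"fingers":0.06,"translation":[0,0,0.015],"twist":[0,0,0]},{"fingers":0.06,"translation":[0,0,0.015],"twist":[0,0,0]},{"fingers":0.06,"translation":[0,0,0],"twist":[0,0,0]},{"fingers":0.01,"translation":[0,0,0],"twist":[0,0,0]},{"fingers":0.01,"translation":[0,0,0],"twist":[0,0,0]},{"fingers":0.01,"translation":[0,0,0],"twist":[0,0,0]},{"fingers":0.01,"translation":[0,0,0],"twist":[0,0,0]},{"fingers":0.01,"translation":[0,0,0],"twist":[0,0,0]},{"fingers":0.01,"translation":[0,0,0],"twist":[0,0,0]}]}}

```text
time_s: 12.47
ee_pos: [0.5611, 0.1403, 0.1445]
ee_rot: [0.979, 0.205, 0.001, -0.001]
force: [-3.8, 3.8, 3.4]
grip_width: 0.194
grasp_force: 49.1
```

```bash
python3 - <<'E'
import numpy as np
from bench import state
yaw=.1127;R=np.array([[np.cos(yaw),-np.sin(yaw)],[np.sin(yaw),np.cos(yaw)]]);o=np.array([.6223,.0879])
s=state();pv=R@[.03,.0855]+o;p=np.array(s["ee_pos"][:2]);q=s["ee_rot"]
print(pv,"r",np.linalg.norm(p-pv),"ang to pivot",np.arctan2(*(pv-p)[::-1]),"tool yaw",2*np.arctan2(q[1],q[0]))
# arc step of 0.0583 rad, twist applied after shift: chord in tool frame when tool x points to pivot
d=.7/12;print("y",-.09*np.sin(d),"x",.09*(1-np.cos(d)))
E
```

```text
[0.64249422 0.17623144] r 0.08901180148449821 ang to pivot 0.4156028589778353 tool yaw 0.4135162372059763
y -0.00524702307598013 x 0.00015308158406247884
```

{"op": "arm_command", "data": {"increments": [{"fingers":0.01,"translation":[0.0002,-0.0052,0],"twist":[0,0,0.058]},{"fingers":0.01,"translation":[0.0002,-0.0052,0],"twist":[0,0,0.058]},{"fingers":0.01,"translation":[0.0002,-0.0052,0],"twist":[0,0,0.058]},{"fingers":0.01,"translation":[0.0002,-0.0052,0],"twist":[0,0,0.058]},{"fingers":0.01,"translation":[0.0002,-0.0052,0],"twist":[0,0,0.058]},{"fingers":0.01,"translation":[0.0002,-0.0052,0],"twist":[0,0,0.058]},{"fingers":0.01,"translation":[0.0002,-0.0052,0],"twist":[0,0,0.058]},{"fingers":0.01,"translation":[0.0002,-0.0052,0],"twist":[0,0,0.058]},{"fingers":0.01,"translation":[0.0002,-0.0052,0],"twist":[0,0,0.058]},{"fingers":0.01,"translation":[0.0002,-0.0052,0],"twist":[0,0,0.058]},{"fingers":0.01,"translation":[0.0002,-0.0052,0],"twist":[0,0,0.058]}]}}

```text
time_s: 13.38
ee_pos: [0.5552, 0.1937, 0.1445]
ee_rot: [0.994, -0.113, -0.001, 0.001]
force: [-7.2, -0.7, 8.1]
grip_width: 0.195
grasp_force: 49.6
```

{"op": "arm_command", "data": {"increments": [{"fingers":0.01,"translation":[0.0002,-0.0052,0],"twist":[0,0,0.058]},{"fingers":0.01,"translation":[0,0,0],"twist":[0,0,0]},{"fingers":0.01,"translation":[0,0,0],"twist":[0,0,0]}]}}

```text
time_s: 13.63
ee_pos: [0.5564, 0.1989, 0.1445]
ee_rot: [0.99, -0.141, -0.001, 0.001]
force: [-8.0, -2.7, 7.4]
grip_width: 0.194
grasp_force: 49.7
```

{"op": "arm_command", "data": {"increments": [{"fingers":0.01,"translation":[0,-0.002,0],"twist":[0,0,0]},{"fingers":0.01,"translation":[0,0,0],"twist":[0,0,0]}]}}

```text
time_s: 13.8
ee_pos: [0.5567, 0.1999, 0.1444]
ee_rot: [0.99, -0.141, -0.002, 0.002]
force: [-8.9, -2.4, 9.7]
grip_width: 0.198
grasp_force: 49.9
```

{"op": "arm_command", "data": {"increments": [{"fingers":0.01,"translation":[-0.0005,-0.002,0],"twist":[0,0,0.01]},{"fingers":0.01,"translation":[0,0,0],"twist":[0,0,0]}]}}

```text
time_s: 13.97
ee_pos: [0.557, 0.2011, 0.1444]
ee_rot: [0.989, -0.147, -0.002, 0.002]
force: [-7.5, -4.5, 8.8]
grip_width: 0.195
grasp_force: 50.0
```

{"op": "arm_command", "data": {"increments": [{"fingers":0.01,"translation":[-0.0005,-0.002,0],"twist":[0,0,0.01]},{"fingers":0.01,"translation":[0,0,0],"twist":[0,0,0]}]}}

```text
time_s: 14.13
ee_pos: [0.557, 0.2013, 0.1444]
ee_rot: [0.988, -0.152, -0.002, 0.004]
force: [-8.4, -7.8, 11.1]
grip_width: 0.196
grasp_force: 50.3
```

{"op": "arm_command", "data": {"increments": [{"fingers":0.01,"translation":[0,-0.002,0],"twist":[0,0,0]},{"fingers":0.01,"translation":[0,0,0],"twist":[0,0,0]}]}}

```text
time_s: 14.3
ee_pos: [0.5571, 0.2015, 0.1443]
ee_rot: [0.988, -0.152, -0.003, 0.005]
force: [-10.4, -11.4, 13.8]
grip_width: 0.196
grasp_force: 50.8
```

The post stops moving at y≈0.201, as predicted, while the force builds. I add a little more push, then check.

{"op": "arm_command", "data": {"increments": [{"fingers":0.01,"translation":[0,-0.003,0],"twist":[0,0,0]},{"fingers":0.01,"translation":[0,0,0],"twist":[0,0,0]},{"fingers":0.01,"translation":[0,0,0],"twist":[0,0,0]},{"fingers":0.01,"translation":[0,0,0],"twist":[0,0,0]},{"fingers":0.01,"translation":[0,0,0],"twist":[0,0,0]},{"fingers":0.01,"translation":[0,0,0],"twist":[0,0,0]}]}}

```text
time_s: 14.8
ee_pos: [0.5572, 0.2018, 0.1443]
ee_rot: [0.988, -0.153, -0.004, 0.007]
force: [-14.1, -15.5, 17.3]
grip_width: 0.197
grasp_force: 51.6
```

```bash
python3 - <<'E'
from h import *
t=snap("top");s=snap("side")
a=cv2.resize(t["image"][110:270,130:390],(520,320));b=cv2.resize(s["image"][120:310,150:410],(520,380))
im=cv2.resize(np.vstack([a,b]),None,fx=.85,fy=.85);cv2.imwrite("pics/fin.png",im[:,:,::-1])
E
```

```text
(no output)
```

View pics/fin.png

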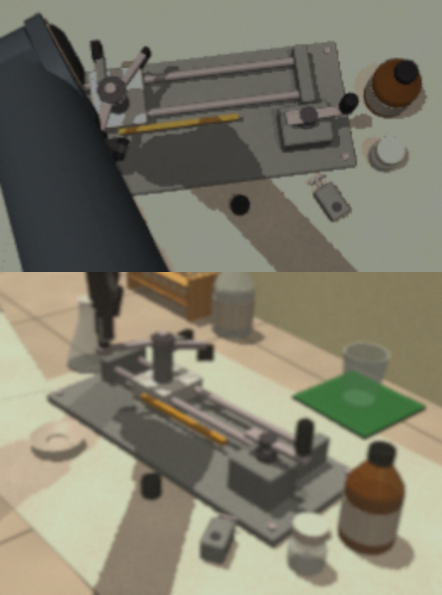

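The final picture shows the lever swung and held at (115,150) in the top half. The jaw is spread at (95,50) and (145,55), the carriage is at the far end, and the bystanders haven't moved. I'm handing in.

```bash
python3 -c "
from bench import ticket;print(ticket.close_job())"
```

```text
the job is handed in; nothing more can be done
None
```

The carriage is wound fully home against its stop, the jaw lever is at its stop with the jaw fully open and still gripped, the bystanders visible in the last picture look unmoved, and the job was handed in at about 15 s.

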